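# U-bolt over the torch gas pipe

## Task

Clamp the copper gas pipe to its wooden bearer: take the steel U-bolt that hangs astride the tool tray's front wall, bring it down over the pipe, carry the sprung pipe sideways with it, feel for the two holes in the bearer and pass both legs through them. Then press the bow firmly but gently down until it bears on the pipe, fully home and upright, and let go, leaving the other things on the bench where they are.

Things in the scene. Friction and masses are not known exactly. Their poses are not given: they have to be found in the camera images.
- ubolt: Loose steel U-bolt, 8 mm round bar, 65 g: half-round bow and two parallel threaded legs 33 mm apart between centres (25 mm clear, 41 mm over all). Origin: centre of the half circle; x from leg to leg, z up through the top of the bow. Legs are straight from z = 0 to rounded ends at z = -54 mm. The legs are alike: either fits either hole. Grip it over the outside of both legs.
- ubolt_crown (a point): Top of the bow, outside (z = +20.5 mm of the U-bolt; inside at +12.5 mm). Press here with shut fingers to send the bolt home: fingers on the legs meet the bearer first. The sprung pipe makes the legs rub, so it does not drop home of itself: it slides down under 1 to 8 N if free to shift sideways, up to 17 N if not; then the push climbs steeply and 15 to 20 N seats it.
- ubolt_foot (a point): Point midway between the ends of the U-bolt's two legs (z = -54 mm of the U-bolt). At the start the bolt hangs upright astride the tray's front wall, one leg on each side of it, the inside of its bow on the wall's top edges, the leg ends about 8 mm above the bench.
- gasline: Fixed stand of the gas line on wooden packers 4 to 14 mm high: steel angle feet and cross studs carry the bearer, a wooden block 100 (x) by 44 (y) by 30 mm thick, open below, its top 64 mm above this origin. Two vertical 10 mm through holes, 33 mm apart along x, at y = 0. Origin under the stand's middle, z up, y along the pipe's line; the swivel union is at y = -250 mm.
- stand_mid (a point): Point 64 mm above the stand's origin, in the plane of the bearer's top face. The bearer is locked on its studs anywhere up to 8 mm either way along x, and its own place is not in the state: the middle between the holes lies on the stand's x line within 8 mm of this point, to be seen or felt. Only the pipe stands above the bearer.
- pipe: Copper gas pipe, 22 mm outside diameter, level, axis 13 mm above the bearer's top (2 mm clear of it), fixed in height; brass swivel union at one end, torch cock 100 mm past the bearer. Origin on the union's vertical axis, about which it swings level; y along the axis to the cock. Never let the U-bolt bear on pipe and bearer with over 40 N (set down at 25 mm/s it strikes 30 N).
- pipe_mid (a point): Point on the pipe's axis 250 mm from the union, beside the holes. The pipe is sprung: at the start this is 6 to 10 mm from stand_mid towards the stand's -x side, partly over that hole. 0.3 N per mm, up to 6 N in all, carries it over the holes; it springs back if let go. With the bow home on the pipe the U-bolt's origin is 1.5 mm below the pipe's axis.
- tray: Fixed wooden tool tray 160 (x) by 210 (y) by 72 mm high, origin on the bench under its middle. Its front wall (16 mm thick, centred at x = -72 mm, along y) carries the U-bolt. Behind that wall the inside is free for 75 mm, down to the floor 6 mm above the bench.
- bench_block: Loose steel bench block 75 x 75 x 22 mm, a bystander.
- nut_dish: Loose steel dish 84 mm across, 18 mm high, holding the nuts for later, a bystander.
- chuck_key: Loose T-shaped chuck key 70 mm long, a bystander.
- flux_dish: Loose white ceramic dish 80 mm across, 26 mm high, a bystander.

How it is judged:
On the way, in this order (a step that is already met when the one before it is completed fails the run):
1. both legs of the U-bolt stand in the bearer's two holes, one each side of the pipe (z of ubolt_foot in the frame of gasline below 0.058 m and horizontal distance between ubolt_foot and stand_mid below 0.014 m and angle between the x axis of ubolt and the x axis of gasline, either way round below 0.15 rad), for 0.1 s.
2. the bow is pressed down onto the pipe (over 6 N between them, bow within 2.5 mm of home) (z of ubolt in the frame of pipe below 0.001 m and contact force between ubolt and pipe above 6 N), for 0.1 s.
At the end, for the whole second after the job is handed in: The U-bolt stands in both bearer holes astride the pipe: bow within 2.5 mm of resting on the pipe, leg ends 30 mm below the block's top and their middle within 14 mm of stand_mid, pipe within 4 mm of the middle between the legs, bolt upright and square within 0.15 rad, let go and at rest (z of ubolt in the frame of pipe below 0.001 m and z of ubolt_foot in the frame of gasline below 0.034 m and horizontal distance between ubolt_foot and stand_mid below 0.014 m and x of pipe_mid in the frame of ubolt between -0.004 and 0.004 m and angle between the x axis of ubolt and the x axis of gasline, either way round below 0.15 rad and angle between ubolt's own z axis and vertical below 0.15 rad and contact force between the fingers and ubolt below 0.1 N and linear speed of ubolt below 0.01 m/s); the robot touches nothing.
It fails at once if the U-bolt bears on the gas line (pipe, bearer and stand together) with more than 40 N (contact force between ubolt and gasline above 40 N).
It fails at once if a bystander is moved more than 30 mm (distance of any of bench_block, nut_dish, chuck_key, flux_dish from where it was at the start of the episode above 0.03 m).
It also fails if it takes over 72 s, if anything falls off the work surface, if the arm or the gripper's body presses on something with over 40 N, if the wrist force passes 120 N, or if a joint passes its speed limit or range.

## Robot

A 7-joint arm with a two-finger parallel gripper is mounted at the origin on the work surface. World frame = base frame: x ahead of the robot, y to its left, z up, the work surface at z = 0. Lengths are in m, angles in rad, forces in N, time in s.
With the tool pointing down it reaches from about 0.425 to 0.875 m from the base axis. Payload 9.9 kg.
Tool frame: the origin (TCP) lies between the finger pads; the fingertips stand 17 mm ahead of it and the grasp point (between the pads) lies 2 mm behind it; z points along the fingers, y is the line along which they close (so a half turn about z gives the same grasp; the last joint's range is limited). The gripper opens to 85 mm and grips with 20 to 120 N. Pads are 22 mm wide; open, the fingers measure 114 mm over their backs; the gripper's body (76 mm by 85 mm) begins 54 mm behind the grasp point. The pads swing forward as they close: fully open they stand 13 mm farther back than shut.
Start: joints at [-1.285, 0.576, 0.025, 1.437, -0.015, 1.129, -0.057], TCP at [0.244, 0.629, 0.248] pointing down, gripper open.
Joint ranges: [-2.76, 2.76], [-0.34, 2.15], [-1.52, 1.57], [0.19, 2.46], [-1.09, 4.23], [0.17, 1.99], [-2.82, 2.82]. Speed limits (rad/s): [2.22, 2.22, 3.01, 3.01, 3.14, 3.14, 3.14].

## Interface

Orientations are given as a rotation vector (axis times angle).
In Python, from bench import ctrl, snapshot, camera_params gives the robot as it stands.
- The arm moves only by the tool move_arm, never from a script. Its argument "targets" is a list that holds one entry, the list of rows, each a list of 7 numbers: the shift along the tool's x, y, z in units of 40 mm (1.0 is 40 mm), then the turn, a rotation vector about the tool's x, y, z in units of 5 degrees (1.0 is 5 degrees), then the closure, from 0 (fully open) to 1 (shut). In form: [[[dx, dy, dz, ax, ay, az, fingers], ...]]. A call has 1 to 8 rows; each row is the pose to reach, as a shift and turn from the pose commanded when the call began, along the tool's axes at that moment; what a row does not reach only later rows make up. A row lasts 1/12 s, in which the tool goes at most 41.7 mm and 7.16 degrees, less where a joint would pass 70% of its speed; a pose out of reach is approached as far as the arm can. A call with a gripper value outside its range is refused whole. The fingers move at their own pace and stop on an object; "grip_force" is the grip in N (left out, the last holds). Time passes only in rows, so rows that repeat a pose let the fingers close. It gives the time, the measured TCP pose, the force, the opening and the grip force at its end, in the units of the state.
- ctrl.get_obs(): the state, without advancing time (a new reading comes with each control period).
- snapshot(name): name is "scene" or "top"; returns (picture, depth): 420x560x3 uint8, red, green, blue; 420x560 float32, m along the optical axis (not along the pixel's ray), 0 where there is no reading.
- camera_params(name): a dict with "fx", "fy", "cx", "cy" (pixels), "distortion" ([k1, k2, p1, p2, k3] as OpenCV has them; the pictures are not rectified), "R" (3x3) and "t" (3): a world point X has camera coordinates R X + t. Camera axes: x right, y down, z forward; pixel columns grow to the right and rows downward; lengths in m; the calibration is good to about 2 mm. A picture is of the moment at which its call begins. camera_params takes no time and is no camera call.
- ctrl.hand_in(): hands the job in; it is judged then, once.
The state is a dict: "time_s": time; "q": joint angles; "dq": joint speeds; "tau": joint torques, N m; "ee_pos": TCP position; "tcp_rot": TCP orientation; "wrist_force": force on the tool from outside, world axes, zero at the start; "ft_torque": the same for the moment, N m; "width": finger opening in m; "grip_force": force on a finger pad.
Only numpy, scipy, OpenCV 4.12 (cv2) and the standard library are available. Lean on these libraries where they do the work, as an engineer would, in place of code of your own. Each camera call takes 0.05 s, during which the arm holds its last target. There are 200 camera calls.

## Working session

There is one attempt and no reset: what is moved stays moved. The work goes in short steps, Python scripts to look and compute and a tool call to move; the robot and the scene stay as the last step left them, time stands still between calls to the robot, and variables do not carry over. Pictures are saved under pics/ and viewed, at most 10 in all, crops included, and the job is handed in when it is done.

Besides the shell and the picture viewer there is one more tool, called after "Emit:" in YAML: its name, and indented under it one key for each argument. move_arm: Moves the arm, as the interface text tells. Its arguments: {"type":"object","properties":{"targets":{"type":"array"},"grip_force":{"type":"number"}},"required":["targets"]}

```bash
ls; mkdir -p pics; python3 - <<'E'
from bench import ctrl, snapshot, camera_params
import cv2, numpy as np
print(ctrl.get_obs())
for n in ("scene","top"):
    p,d=snapshot(n); np.savez(f"{n}0.npz",p=p,d=d); cv2.imwrite(f"pics/{n}0.png",p[:,:,::-1])
    print(n,camera_params(n))
E
```

```text
pics
{'time_s': 0.0, 'q': array([-1.2847898 ,  0.57650674,  0.02485053,  1.43792239, -0.01498463,
        1.12898254, -0.05651723]), 'dq': array([-2.37816469e-04,  8.69452614e-04, -1.19095416e-04,  6.89687911e-05,
        1.19282939e-03,  3.70648903e-04, -3.50234626e-04]), 'tau': array([ 1.44417147e-03, -7.65767169e+01,  2.25098200e+00, -2.85973155e+01,
        1.53244450e-02,  1.25868648e-02,  3.61084346e-05]), 'ee_pos': array([0.24381612, 0.62897045, 0.24745476]), 'tcp_rot': array([-5.77521937e-01, -3.08784924e+00,  2.54789056e-03]), 'wrist_force': array([ 0.51782952, -0.63158371, -0.07600767]), 'ft_torque': array([ 0.00509655, -0.03167255, -0.03392973]), 'grip_force': 0.0, 'width': 0.08519253021169211}
scene {'fx': 450.6260103026427, 'fy': 450.6260103026427, 'cx': 283.16632762482993, 'cy': 202.05416536707008, 'distortion': array([-0.07884365,  0.        ,  0.        ,  0.        ,  0.        ]), 'R': array([[-0.46965084,  0.88266313,  0.01827233],
       [ 0.65597936,  0.36273829, -0.6619003 ],
       [-0.59086307, -0.29887576, -0.74936914]]), 't': array([ 0.29310306, -0.31336895,  1.63121158])}
top {'fx': 398.40095074618347, 'fy': 398.40095074618347, 'cx': 278.9501810900703, 'cy': 207.31520076607225, 'distortion': array([-0.0202922,  0.       ,  0.       ,  0.       ,  0.       ]), 'R': array([[-0.02251171, -0.99974086,  0.0033819 ],
       [-0.98612478,  0.02164834, -0.16458817],
       [ 0.1644723 , -0.00704014, -0.98635658]]), 't': array([-0.01560733,  0.57773336,  0.80348425])}
```

View pics/scene0.png

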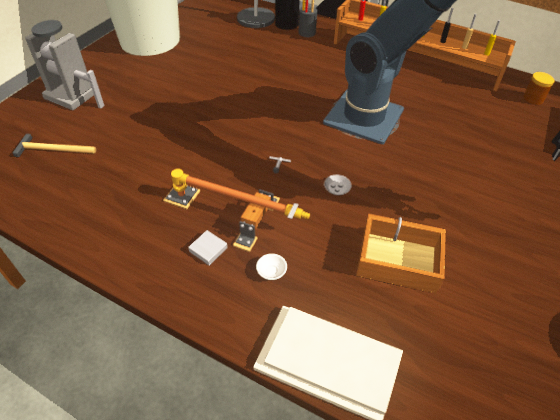

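View pics/top0.png

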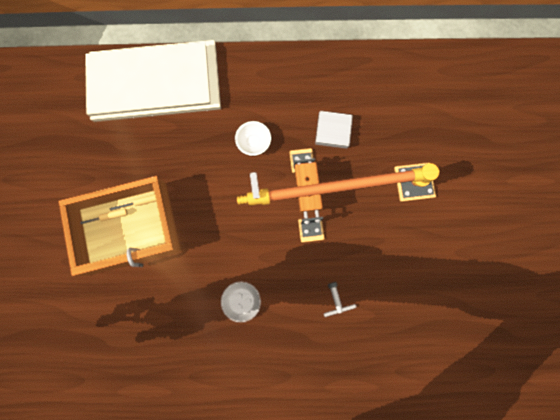

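```bash
python3 - <<'E'
import cv2, numpy as np
t=np.load("top0.npz")["p"][:,:,::-1]; s=np.load("scene0.npz")["p"][:,:,::-1]
def c(im,x,y,w,h,W,H): return cv2.resize(im[y:y+h,x:x+w],(W,H),interpolation=cv2.INTER_CUBIC)
a=c(t,275,140,60,110,320,586)[:600]
b=c(t,100,225,60,55,320,293)
d=c(s,225,180,90,70,480,373)
e=c(s,370,200,60,50,270,225)
m=np.zeros((600,800,3),np.uint8)
m[:586,:320]=a; m[:373,320:800]=d; m[375:600,320:590]=e; m[375:568,590:800]=cv2.resize(b,(210,193))
cv2.imwrite("pics/crop0.png",m)
E
```

```text
(no output)
```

View pics/crop0.png

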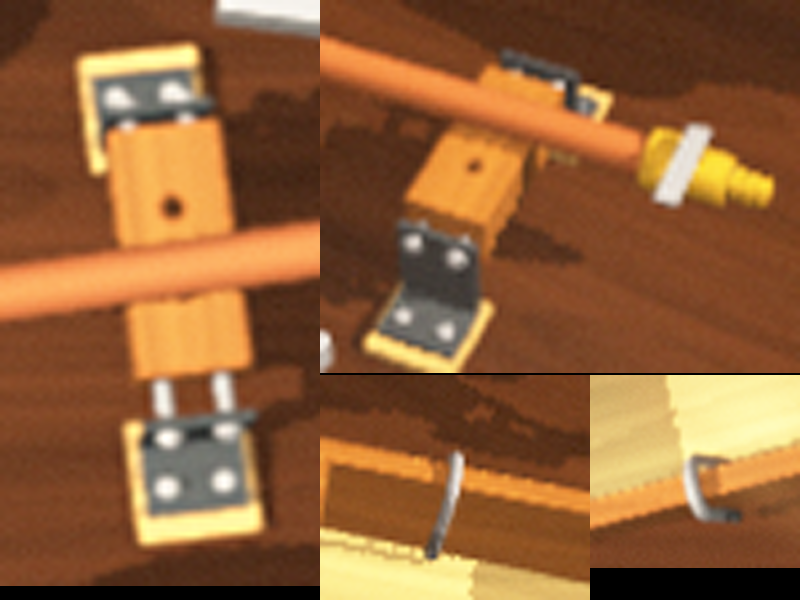

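```bash
cat > h.py <<'E'
import cv2, numpy as np
from bench import camera_params
P={n:camera_params(n) for n in("scene","top")}
def ray(n,uv):
    c=P[n];K=np.array([[c["fx"],0,c["cx"]],[0,c["fy"],c["cy"]],[0,0,1]])
    u=cv2.undistortPoints(np.array(uv,float).reshape(-1,1,2),K,c["distortion"]).reshape(-1,2)
    d=np.c_[u,np.ones(len(u))]
    return -c["R"].T@c["t"], d@c["R"]      # origin, dirs with unit depth
def dep(n,uv,z): o,d=ray(n,uv); return o+d*np.array(z).reshape(-1,1)
def plane(n,uv,h): o,d=ray(n,uv); return o+d*((h-o[2])/d[:,2:])
def tri(uv1,uv2):
    o1,d1=ray("top",[uv1]);o2,d2=ray("scene",[uv2]);d1=d1[0];d2=d2[0]
    s=np.linalg.lstsq(np.c_[d1,-d2],o2-o1,rcond=None)[0]
    a,b=o1+s[0]*d1,o2+s[1]*d2; return (a+b)/2, np.linalg.norm(a-b)
E
python3 - <<'E'
from h import *
np.set_printoptions(precision=4,suppress=True)
for n in P: print(n,ray(n,[[0,0]])[0])
print("hole",tri((307.25,178.9),(254.1,210.9)))
f=lambda x,y:(275+x/5.333,140+y/5.327)
g=lambda x,y:(225+(x-320)/5.333,180+y/5.329)
print("c",tri(f(232,228),g(405,200)))
D={n:np.load(n+"0.npz") for n in P}
T=D["top"];S=D["scene"]
# bearer corners & packers
print("bearer", plane("top",[f(107,122),f(220,118),f(250,370),f(135,378)],0.074))
print("foot far/near", plane("top",[f(78,60),f(198,45),f(265,530),f(140,545)],0.01))
uv=[(307,174),(305,171),(311,206),(313,208),(303,176)]
print("depth bearer",dep("top",uv,[T["d"][v,u] for u,v in uv]))
# bolt: grey pixels
for n,(x,y,w,h) in dict(top=(120,244,30,26),scene=(388,212,20,32)).items():
    p=D[n]["p"][y:y+h,x:x+w];d=D[n]["d"][y:y+h,x:x+w]
    hsv=cv2.cvtColor(p,cv2.COLOR_RGB2HSV)
    m=(hsv[...,1]<75)
    for r in m: print("".join(".#"[int(k)] for k in r))
    v,u=np.nonzero(m); X=dep(n,np.c_[u+x,v+y],d[m])
    o=np.argsort(-X[:,2])
    print(np.c_[u+x,v+y,X*1000].round(0)[o][:60:2])
# pipe: orange centre by depth in top
E
```

```text
scene [1.307  0.3425 1.0096]
top [ 0.4372 -0.0225  0.8877]
hole (array([ 0.6327, -0.0882,  0.069 ]), np.float64(0.002370468828049639))
c (array([ 0.6371, -0.1229,  0.0226]), np.float64(0.010879938304734542))
bearer [[ 0.6672 -0.0644  0.074 ]
 [ 0.6678 -0.1092  0.074 ]
 [ 0.5664 -0.117   0.074 ]
 [ 0.5643 -0.0723  0.074 ]]
foot far/near [[ 0.713  -0.0561  0.01  ]
 [ 0.7186 -0.1078  0.01  ]
 [ 0.5094 -0.128   0.01  ]
 [ 0.5044 -0.0761  0.01  ]]
depth bearer [[ 0.6435 -0.0891  0.0703]
 [ 0.6497 -0.085   0.0716]
 [ 0.5746 -0.0949  0.0717]
 [ 0.5708 -0.0993  0.0684]
 [ 0.6394 -0.0805  0.0698]]
..............................
........#.....................
........#.....................
..............................
..............................
.......#####..................
.......####...................
.......####...................
.......###....................
.......####...................
.......####...................
.......####...................
.......####...................
.......####...................
.......#####..................
........####..................
........
[... 2105 characters left out ...]
  80.]
 [ 400.  223.  487.  280.   78.]
 [ 398.  224.  492.  276.   77.]
 [ 400.  225.  492.  282.   76.]
 [ 399.  226.  493.  281.   72.]
 [ 398.  226.  494.  278.   72.]
 [ 399.  227.  496.  282.   71.]
 [ 398.  225.  490.  277.   71.]
 [ 397.  228.  496.  278.   65.]
 [ 398.  229.  497.  281.   63.]
 [ 398.  230.  498.  282.   61.]
 [ 397.  231.  498.  280.   55.]
 [ 396.  231.  497.  278.   53.]
 [ 397.  232.  497.  281.   50.]
 [ 396.  232.  495.  279.   47.]
 [ 396.  233.  496.  279.   44.]
 [ 396.  235.  498.  281.   38.]
 [ 395.  235.  497.  279.   35.]
 [ 396.  236.  495.  282.   31.]
 [ 396.  238.  496.  284.   24.]
 [ 394.  238.  496.  279.   21.]
 [ 394.  239.  497.  280.   17.]]
```

```bash
python3 - <<'E'
from h import *
np.set_printoptions(precision=4,suppress=True)
D={n:np.load(n+"0.npz") for n in P}
T=D["top"]["p"];S=D["scene"]["p"]
def blob(n,x,y,w,h):
    g=D[n]["p"][y:y+h,x:x+w,0].astype(float); b=np.median(g); wt=np.clip(b-15-g,0,None)
    v,u=np.mgrid[y:y+h,x:x+w]; print(g.astype(int)); return (u*wt).sum()/wt.sum(),(v*wt).sum()/wt.sum()
a=blob("top",303,175,9,8);b=blob("scene",250,206,9,9)
print(a,b,tri(a,b)); print(plane("top",[a],.07),plane("scene",[b],.07))
# bearer right/left edge, red channel half-level crossing
def cross(row,thr,x0,x1):
    r=row.astype(float)
    for x in range(x0,x1,1 if x1>x0 else -1):
        s=1 if x1>x0 else -1
        if r[x]>=thr>r[x+s]: return x+s*(r[x]-thr)/(r[x]-r[x+s])
for name,(s,e) in dict(right=(310,335),left=(308,285)).items():
    pts=[(cross(T[v,:,0],120,s,e),v) for v in list(range(165,181))+list(range(198,209))]
    pts=[p for p in pts if p[0]]
    X=plane("top",pts,.07); k=np.polyfit(X[:,0],X[:,1],1); r=X[:,1]-np.polyval(k,X[:,0])
    g=abs(r)<.002; k=np.polyfit(X[g,0],X[g,1],1)
    print(name,len(pts),g.sum(),"yaw",np.degrees(np.arctan(k[0])),"y at .62",np.polyval(k,.62),"std",r[g].std())
# tray front wall outer edge at z=.072 and pipe centreline
hsv=cv2.cvtColor(T,cv2.COLOR_RGB2HSV)
# pipe: for columns 335..390 & 272..295 the centre of orange rows
pts=[]
for u in list(range(275,293))+list(range(328,392)):
    c=T[150:215,u,0].astype(float); v=np.nonzero(c>140)[0]+150
    if len(v) and v.max()-v.min()<16: pts.append((u,(v.max()+v.min())/2))
X=plane("top",pts,.083);k=np.polyfit(X[:,1],X[:,0],1);r=X[:,0]-np.polyval(k,X[:,1]);g=abs(r)<.002;k=np.polyfit(X[g,1],X[g,0],1)
print("pipe x at y=-.09",np.polyval(k,-.09),"yaw",-np.degrees(np.arctan(k[0])),g.sum(),len(pts))
d=D["top"]["d"]
ps=[(u,int(np.polyval(np.polyfit([p[0] for p in pts],[p[1] for p in pts],1),u))) for u in (280,300,330,360,380)]
print("pipe top z",dep("top",ps,[d[v,u] for u,v in ps]))
# front wall top: by depth z 0.068-.076, near bolt
v,u=np.mgrid[235:285,60:190]; X=dep("top",np.c_[u.ravel(),v.ravel()],d[235:285,60:190].ravel())
m=(abs(X[:,2]-.072)<.003); Y=X[m][:,:2].astype(np.float32); 
Y=Y[(Y[:,0]<.51)]; k=np.polyfit(Y[:,1],Y[:,0],1);r=Y[:,0]-np.polyval(k,Y[:,1]);Y=Y[abs(r)<.012];k=np.polyfit(Y[:,1],Y[:,0],1)
r=Y[:,0]-np.polyval(k,Y[:,1]);print("wall x at y=.278",np.polyval(k,.278),"yaw",-np.degrees(np.arctan(k[0])),len(Y),r.min(),r.max())
# bolt outer-leg
for n,(x,y,w,h) in dict(top=(120,244,30,26),scene=(388,212,20,32)).items():
    p=D[n]["p"][y:y+h,x:x+w];dd=D[n]["d"][y:y+h,x:x+w];mm=(cv2.cvtColor(p,cv2.COLOR_RGB2HSV)[...,1]<75)&(dd>0)
    vv,uu=np.nonzero(mm);X=dep(n,np.c_[uu+x,vv+y],dd[mm]);q=X[(X[:,2]<.06)&(X[:,2]>.01)];print(n,"leg",np.median(q,0),len(q)); 
    if n=="top":print(q[np.argsort(q[:,2])])
    q=X[X[:,2]>.07];print("bow yaw",np.degrees(np.arctan(np.polyfit(q[:,0],q[:,1],1)[0])),q[:,0].min(),q[:,0].max(),np.sort(q[:,2])[-5:],q[:,1].mean())
E
```

```text
[[250 250 248 245 247 249 249 248 247]
 [251 250 243 226 225 241 249 249 247]
 [251 249 225 161 143 193 240 249 247]
 [251 242 190 115  87 127 219 246 248]
 [251 245 194 119  87 117 214 246 248]
 [251 247 226 171 152 179 233 248 248]
 [250 251 248 235 232 238 247 249 247]
 [250 251 251 248 247 249 249 249 246]]
[[241 235 218 219 222 218 186 189 191]
 [240 240 240 241 243 239 223 227 220]
 [241 241 242 243 244 242 243 245 241]
 [242 244 241 234 227 238 245 245 244]
 [243 241 228 186 171 221 246 245 243]
 [244 239 207 134 156 214 246 244 240]
 [244 242 229 210 217 238 246 241 237]
 [244 243 242 243 245 246 244 240 237]
 [245 242 241 244 246 245 241 236 239]]
(np.float64(306.8582677165354), np.float64(178.47007874015748)) (np.float64(254.37982832618025), np.float64(209.27038626609442)) (array([ 0.6321, -0.0871,  0.0758]), np.float64(0.0018266252867931206))
[[ 0.6339 -0.0885  0.07  ]] [[ 0.6277 -0.0889  0.07  ]]
right 27 27 yaw 5.3710470273723905 y at .62 -0.11420442917144391 std 0.00027949453412045807
left 22 5 yaw 7.7740198399138745 y at .62 -0.060735989012992916 std 0.0004158674932589
[... 392 characters left out ...]
2 0.0221]
 [0.4642 0.2705 0.0247]
 [0.462  0.2697 0.0267]
 [0.464  0.2702 0.0319]
 [0.4618 0.2695 0.0338]
 [0.4639 0.2713 0.035 ]
 [0.4659 0.272  0.0393]
 [0.4617 0.2696 0.0396]
 [0.4616 0.2705 0.0431]
 [0.4637 0.2702 0.0443]
 [0.4658 0.2718 0.0459]
 [0.4595 0.2715 0.0461]
 [0.4615 0.2708 0.0483]
 [0.4636 0.2706 0.049 ]
 [0.4656 0.2718 0.0519]
 [0.4614 0.2706 0.0549]
 [0.4634 0.2703 0.056 ]
 [0.4654 0.2716 0.0584]]
bow yaw 11.293226173914913 0.46106319173959964 0.49354343214988344 [0.0826 0.083  0.083  0.0834 0.0847] 0.27622975779825937
scene leg [0.4966 0.2812 0.0368] 24
bow yaw 11.823505972509182 0.46958063923893234 0.5004345293623209 [0.0835 0.0837 0.084  0.0852 0.0866] 0.2783861869525393
```

```bash
cat > g.py <<'E'
import sys, numpy as np
from scipy.spatial.transform import Rotation as R
from bench import ctrl
def conv(pos,yaw):
    o=ctrl.get_obs(); A=R.from_rotvec(o["tcp_rot"]); y=np.radians(yaw)
    ty=np.array([np.cos(y),np.sin(y),0])
    best=None
    for s in(1,-1):
        z=np.array([0,0,-1.]); B=R.from_matrix(np.c_[np.cross(s*ty,z),s*ty,z]); t=(A.inv()*B).as_rotvec()
        if best is None or np.linalg.norm(t)<np.linalg.norm(best): best=t
    d=A.inv().apply(np.array(pos)-o["ee_pos"])
    print("t",round(o["time_s"],2),"pos",o["ee_pos"].round(4),"shift",(d/.04).round(3),"turn",(best/np.radians(5)).round(3),"w",round(o["width"],4),"F",o["wrist_force"].round(1),"gf",round(o["grip_force"],1),"q7",round(o["q"][6],2))
if __name__=="__main__": conv([float(a) for a in sys.argv[1:4]],float(sys.argv[4]))
E
python3 g.py .479 .2775 .16 10.5
```

```text
t 0.1 pos [0.2438 0.629  0.2475] shift [-8.658 -6.066  2.198] turn [-1.5000e-02  1.0000e-02  1.1662e+01] w 0.0854 F [ 0.4  1.1 -0.7] gf 0.0 q7 -0.06
```

Emit:
move_arm:
  targets:
    - [[-1,-0.7,0.25,0,0,1.4,0],[-2,-1.4,0.5,0,0,2.8,0],[-3,-2.1,0.75,0,0,4.2,0],[-4,-2.8,1,0,0,5.6,0],[-5,-3.5,1.25,0,0,7,0],[-6,-4.2,1.5,0,0,8.4,0],[-7,-4.9,1.75,0,0,9.8,0],[-8,-5.6,2,0,0,11.2,0]]

```text
time_s: 0.77
ee_pos: [0.4263, 0.3563, 0.181]
tcp_rot: [1.967, 2.45, -0.0]
wrist_force: [0.4, 0.0, 0.3]
width: 0.0856
grip_force: 0.0
```

```bash
python3 g.py .479 .2775 .16 10.5
```

```text
t 0.77 pos [0.4263 0.3563 0.181 ] shift [-2.208  0.862  0.526] turn [-0.001  0.001  0.396] w 0.0856 F [0.4 0.  0.3] gf 0.0 q7 -0.37
```

Emit:
move_arm:
  targets:
    - [[0,0,0,0,0,0,0],[0,0,0,0,0,0,0],[0,0,0,0,0,0,0],[0,0,0,0,0,0,0]]

```text
time_s: 1.1
ee_pos: [0.4249, 0.3594, 0.1814]
tcp_rot: [-1.956, -2.458, -0.0]
wrist_force: [-0.4, 0.4, -0.2]
width: 0.0852
grip_force: 0.0
```

```bash
python3 g.py .479 .2775 .12 10.5
```

```text
t 1.1 pos [0.4249 0.3594 0.1814] shift [-2.3    0.858  1.533] turn [-0.004 -0.008  0.495] w 0.0852 F [-0.4  0.4 -0.2] gf 0.0 q7 -0.37
```

Emit:
move_arm:
  targets:
    - [[-0.8,0.3,0.2,0,0,0.25,0],[-1.6,0.6,0.5,0,0,0.5,0],[-2.3,0.86,0.9,0,0,0.5,0],[-2.3,0.86,1.5,0,0,0.5,0],[-2.3,0.86,1.5,0,0,0.5,0],[-2.3,0.86,1.5,0,0,0.5,0]]

```text
time_s: 1.6
ee_pos: [0.4784, 0.2772, 0.1209]
tcp_rot: [-2.009, -2.413, 0.003]
wrist_force: [-0.5, 0.8, 0.1]
width: 0.0853
grip_force: 0.0
```

```bash
python3 g.py .479 .2775 .055 10.5; python3 - <<'E'
from bench import snapshot
import cv2,numpy as np
t,_=snapshot("top");s,_=snapshot("scene")
c=lambda im,x,y,w,h:cv2.resize(im[y:y+h,x:x+w,::-1],(400,400),interpolation=cv2.INTER_CUBIC)
cv2.imwrite("pics/g1.png",np.hstack([c(t,80,200,100,100),c(s,350,170,90,90)]))
E
```

```text
t 1.6 pos [0.4784 0.2772 0.1209] shift [0.005 0.02  1.646] turn [-0.029  0.001 -0.012] w 0.0853 F [-0.5  0.8  0.1] gf 0.0 q7 -0.2
```

View pics/g1.png

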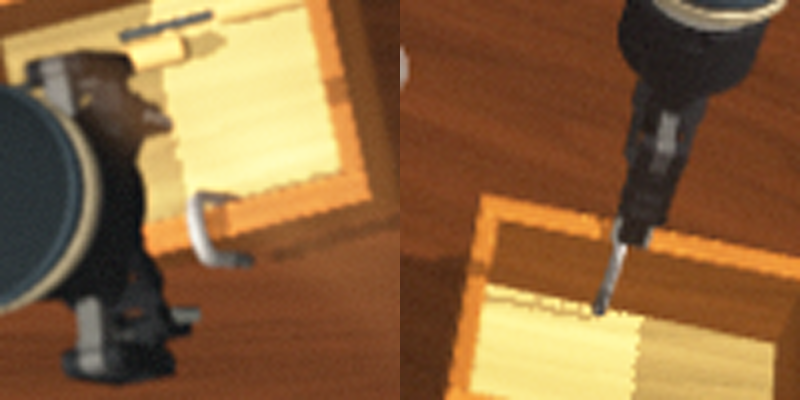

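Gripper straddles the bolt (top crop: fingertips at (155,120) and (190,320), bolt at (215,230)); scene crop shows it in line at (615,250). Descend and grip.

Emit:
move_arm:
  targets:
    - [[0,0,0.3,0,0,0,0],[0,0,0.6,0,0,0,0],[0,0,0.9,0,0,0,0],[0,0,1.2,0,0,0,0],[0,0,1.45,0,0,0,0],[0,0,1.65,0,0,0,0],[0,0,1.65,0,0,0,0],[0,0,1.65,0,0,0,0.2]]

```text
time_s: 2.37
ee_pos: [0.4795, 0.2764, 0.0556]
tcp_rot: [-2.012, -2.413, 0.0]
wrist_force: [-0.9, -0.5, 0.1]
width: 0.0758
grip_force: 0.0
```

Emit:
move_arm:
  targets:
    - [[0,0,0,0,0,0,0.35],[0,0,0,0,0,0,0.5],[0,0,0,0,0,0,0.6],[0,0,0,0,0,0,0.8],[0,0,0,0,0,0,1],[0,0,0,0,0,0,1],[0,0,0,0,0,0,1],[0,0,0,0,0,0,1]]
  grip_force: 60

```text
time_s: 3.03
ee_pos: [0.4797, 0.2761, 0.0557]
tcp_rot: [-2.013, -2.412, -0.001]
wrist_force: [-1.9, 0.4, 5.6]
width: 0.0389
grip_force: 59.9
```

Emit:
move_arm:
  targets:
    - [[0,0,-0.2,0,0,0,1],[0,0,-0.5,0,0,0,1],[0,0,-1,0,0,0,1],[0,0,-1.6,0,0,0,1],[0,0,-2.2,0,0,0,1],[0,0,-2.8,0,0,0,1],[0,0,-3,0,0,0,1],[0,0,-3,0,0,0,1]]

```text
time_s: 3.7
ee_pos: [0.4807, 0.2765, 0.1776]
tcp_rot: [2.012, 2.411, 0.006]
wrist_force: [0.4, -0.3, -0.0]
width: 0.0389
grip_force: 60.2
```

```bash
python3 g.py .58 -0.085 .175 5.4; python3 - <<'E'
from bench import snapshot
import cv2,numpy as np
t,_=snapshot("top");s,_=snapshot("scene")
c=lambda im,x,y,w,h:cv2.resize(im[y:y+h,x:x+w,::-1],(400,400),interpolation=cv2.INTER_CUBIC)
cv2.imwrite("pics/g2.png",np.hstack([c(t,60,200,100,100),c(s,350,140,90,90)]))
E
```

```text
t 3.7 pos [0.4807 0.2765 0.1776] shift [-9.336  0.825  0.053] turn [ 0.042 -0.021  0.981] w 0.0389 F [ 0.4 -0.3 -0. ] gf 60.2 q7 -0.23
```

View pics/g2.png

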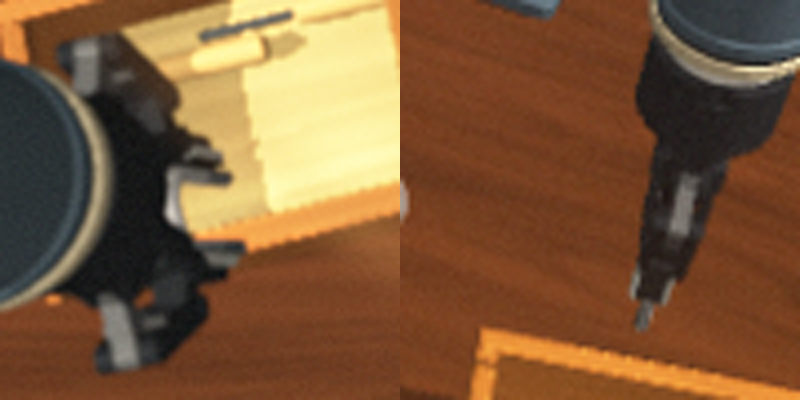

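```bash
python3 - <<'E'
from h import *
o,d=ray("scene",[(404.5,213.0)]);s=(.500-o[0])/d[0,0];print(o+s*d[0])
# top cam: leg-end tips, outer (crop 243,245) inner (232,178)
for p,x in(((60+240/4,200+248/4),.4645),((60+230/4,200+178/4),.497)):
    o,d=ray("top",[p]);print([ (o+(z-o[2])/d[0,2]*d[0]).round(4) for z in(.125,.13,.135)])
E
```

```text
[0.5        0.28391008 0.1352446 ]
[array([0.4656, 0.2767, 0.125 ]), array([0.4654, 0.2747, 0.13  ]), array([0.4653, 0.2727, 0.135 ])]
[array([0.499 , 0.2828, 0.125 ]), array([0.4986, 0.2808, 0.13  ]), array([0.4982, 0.2788, 0.135 ])]
```

Emit:
move_arm:
  targets:
    - [[-1,0.1,0,0,0,0.2,1],[-2,0.2,0,0,0,0.4,1],[-3,0.3,0,0,0,0.6,1],[-4,0.4,0,0,0,0.8,1],[-5,0.5,0,0,0,1,1],[-6,0.6,0,0,0,1,1],[-7,0.7,0,0,0,1,1],[-7.4,0.75,0,0,0,1,1]]

```text
time_s: 4.47
ee_pos: [0.5621, -0.0166, 0.174]
tcp_rot: [2.122, 2.315, -0.006]
wrist_force: [-0.1, -0.2, 0.0]
width: 0.0387
grip_force: 60.1
```

Emit:
move_arm:
  targets:
    - [[0,0,0,0,0,0,1],[0,0,0,0,0,0,1],[0,0,0,0,0,0,1]]

```text
time_s: 4.72
ee_pos: [0.5614, -0.0087, 0.1741]
tcp_rot: [-2.114, -2.321, 0.002]
wrist_force: [0.8, 0.2, -0.4]
width: 0.0387
grip_force: 60.1
```

```bash
python3 g.py .6068 -0.091 .175 5.4
```

```text
t 4.72 pos [ 0.5614 -0.0087  0.1741] shift [-2.156  0.938 -0.026] turn [-0.027 -0.009 -0.007] w 0.0387 F [ 0.8  0.2 -0.4] gf 60.1 q7 0.24
```

Emit:
move_arm:
  targets:
    - [[-0.6,0.25,0,0,0,0,1],[-1.2,0.5,0,0,0,0,1],[-1.7,0.75,0.1,0,0,0,1],[-2.16,0.94,0.4,0,0,0,1],[-2.16,0.94,0.5,0,0,0,1],[-2.16,0.94,0.5,0,0,0,1],[-2.16,0.94,0.5,0,0,0,1]]

```text
time_s: 5.3
ee_pos: [0.607, -0.0902, 0.1547]
tcp_rot: [-2.112, -2.323, 0.001]
wrist_force: [0.4, -0.2, -0.4]
width: 0.039
grip_force: 60.2
```

```bash
python3 g.py .6068 -0.091 .15 5.4; python3 - <<'E'
from bench import snapshot
import cv2,numpy as np
t,_=snapshot("top");s,_=snapshot("scene")
c=lambda im,x,y,w,h:cv2.resize(im[y:y+h,x:x+w,::-1],(400,400),interpolation=cv2.INTER_CUBIC)
cv2.imwrite("pics/g3.png",np.hstack([c(t,260,140,90,90),c(s,215,150,80,80)]))
E
```

```text
t 5.3 pos [ 0.607  -0.0902  0.1547] shift [-0.02  -0.007  0.117] turn [-0.021 -0.016  0.007] w 0.039 F [ 0.4 -0.2 -0.4] gf 60.2 q7 0.38
```

View pics/g3.png

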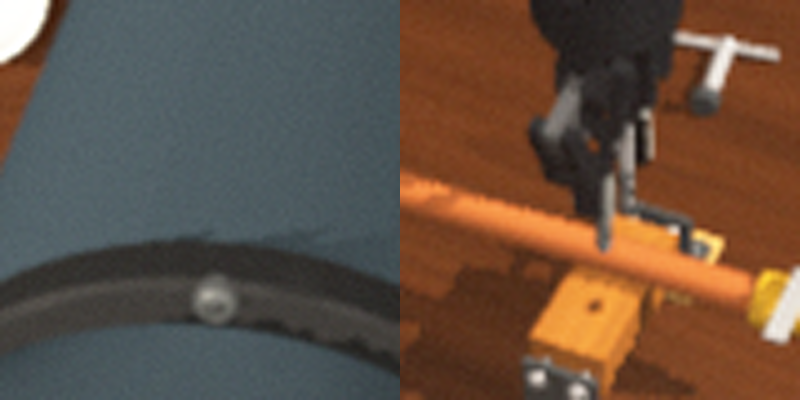

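```bash
python3 - <<'E'
from h import *
print(plane("scene",[(256,199.6)],.1077),plane("scene",[(256,199.0)],.1117),plane("scene",[(254.4,211),(254.4,210)],.07))
E
```

```text
[[ 0.62340879 -0.08509236  0.1077    ]] [[ 0.62458488 -0.08428065  0.1117    ]] [[ 0.63299429 -0.08572407  0.07      ]
 [ 0.62989934 -0.08754186  0.07      ]]
```

Emit:
move_arm:
  targets:
    - [[0,0,0.1,0,0,0,1],[0,0,0.2,0,0,0,1],[0,0,0.3,0,0,0,1],[0,0,0.38,0,0,0,1],[0,0,0.38,0,0,0,1]]

```text
time_s: 5.82
ee_pos: [0.6071, -0.0922, 0.1394]
tcp_rot: [-2.115, -2.321, 0.001]
wrist_force: [-0.0, 0.4, -1.2]
width: 0.0388
grip_force: 60.2
```

Emit:
move_arm:
  targets:
    - [[0,0,0.06,0,0,0,1],[0,0,0.12,0,0,0,1],[0,0,0.18,0,0,0,1],[0,0,0.2,0,0,0,1]]

```text
time_s: 6.15
ee_pos: [0.6073, -0.0924, 0.1318]
tcp_rot: [-2.116, -2.321, 0.001]
wrist_force: [-0.1, 0.1, 0.4]
width: 0.0386
grip_force: 60.2
```

Emit:
move_arm:
  targets:
    - [[0,0,0.06,0,0,0,1],[0,0,0.12,0,0,0,1],[0,0,0.18,0,0,0,1],[0,0,0.2,0,0,0,1]]

```text
time_s: 6.48
ee_pos: [0.6075, -0.0923, 0.1238]
tcp_rot: [-2.116, -2.322, 0.0]
wrist_force: [-0.9, -0.5, -0.0]
width: 0.0389
grip_force: 60.2
```

```bash
python3 g.py .6166 -0.0915 .1218 5.4
```

```text
t 6.48 pos [ 0.6075 -0.0923  0.1238] shift [-0.     0.229  0.049] turn [-0.004 -0.001 -0.017] w 0.0389 F [-0.9 -0.5 -0. ] gf 60.2 q7 0.39
```

Emit:
move_arm:
  targets:
    - [[0,0.06,0,0,0,0,1],[0,0.12,0,0,0,0,1],[0,0.18,0,0,0,0,1],[0,0.23,0,0,0,0,1],[0,0.23,0.04,0,0,0,1],[0,0.23,0.04,0,0,0,1]]

```text
time_s: 6.98
ee_pos: [0.6167, -0.0916, 0.1223]
tcp_rot: [-2.116, -2.322, 0.001]
wrist_force: [-2.3, -1.4, -2.7]
width: 0.0391
grip_force: 60.4
```

Emit:
move_arm:
  targets:
    - [[0,0,0.03,0,0,0,1],[0,0,0.06,0,0,0,1],[0,0,0.09,0,0,0,1],[0,0,0.09,0,0,0,1]]

```text
time_s: 7.32
ee_pos: [0.6167, -0.0917, 0.1188]
tcp_rot: [2.116, 2.322, -0.0]
wrist_force: [-1.6, -0.9, -1.5]
width: 0.0387
grip_force: 60.3
```

Emit:
move_arm:
  targets:
    - [[0,0,0.03,0,0,0,1],[0,0,0.06,0,0,0,1],[0,0,0.06,0,0,0,1]]

```text
time_s: 7.57
ee_pos: [0.6167, -0.0916, 0.1163]
tcp_rot: [-2.116, -2.322, 0.0]
wrist_force: [-3.1, -1.6, -1.4]
width: 0.0387
grip_force: 60.3
```

Emit:
move_arm:
  targets:
    - [[0,0,0.03,0,0,0,1],[0,0,0.06,0,0,0,1],[0,0,0.06,0,0,0,1]]

```text
time_s: 7.82
ee_pos: [0.6167, -0.0918, 0.114]
tcp_rot: [2.116, 2.322, -0.0]
wrist_force: [-2.6, -1.6, -1.4]
width: 0.0388
grip_force: 60.3
```

Emit:
move_arm:
  targets:
    - [[0,0,0.03,0,0,0,1],[0,0,0.05,0,0,0,1],[0,0,0.05,0,0,0,1]]

```text
time_s: 8.07
ee_pos: [0.6167, -0.0918, 0.1121]
tcp_rot: [2.116, 2.322, -0.0]
wrist_force: [-2.4, -2.3, 0.4]
width: 0.039
grip_force: 60.3
```

Emit:
move_arm:
  targets:
    - [[0,0,0.03,0,0,0,1],[0,0,0.05,0,0,0,1],[0,0,0.05,0,0,0,1]]

```text
time_s: 8.32
ee_pos: [0.6168, -0.0918, 0.1101]
tcp_rot: [2.116, 2.322, -0.0]
wrist_force: [-4.0, -2.3, -0.5]
width: 0.0388
grip_force: 60.4
```

Emit:
move_arm:
  targets:
    - [[0,0,0.03,0,0,0,1],[0,0,0.06,0,0,0,1],[0,0,0.06,0,0,0,1]]

```text
time_s: 8.57
ee_pos: [0.6167, -0.0918, 0.1076]
tcp_rot: [2.116, 2.322, -0.0]
wrist_force: [-1.9, -3.6, -0.2]
width: 0.0385
grip_force: 60.3
```

Emit:
move_arm:
  targets:
    - [[0,0,0.03,0,0,0,1],[0,0,0.06,0,0,0,1],[0,0,0.06,0,0,0,1]]

```text
time_s: 8.82
ee_pos: [0.6167, -0.0917, 0.1052]
tcp_rot: [2.116, 2.322, -0.0]
wrist_force: [-2.2, -3.1, 0.2]
width: 0.0386
grip_force: 60.4
```

Emit:
move_arm:
  targets:
    - [[-0.01,0,0.03,0,0,0,1],[-0.02,0,0.06,0,0,0,1],[-0.02,0,0.09,0,0,0,1],[-0.02,0,0.12,0,0,0,1],[-0.02,0,0.12,0,0,0,1]]

```text
time_s: 9.23
ee_pos: [0.6168, -0.092, 0.1002]
tcp_rot: [-2.116, -2.322, -0.0]
wrist_force: [-1.9, -2.3, -1.6]
width: 0.0388
grip_force: 60.3
```

Emit:
move_arm:
  targets:
    - [[0,0,0.03,0,0,0,1],[0,0,0.06,0,0,0,1],[0,0,0.09,0,0,0,1],[0,0,0.12,0,0,0,1],[0,0,0.12,0,0,0,1]]

```text
time_s: 9.65
ee_pos: [0.6168, -0.0922, 0.0955]
tcp_rot: [-2.116, -2.322, 0.0]
wrist_force: [-2.4, -0.8, -1.9]
width: 0.0389
grip_force: 60.3
```

Emit:
move_arm:
  targets:
    - [[0,0,0.03,0,0,0,1],[0,0,0.06,0,0,0,1],[0,0,0.08,0,0,0,1],[0,0,0.1,0,0,0,1],[0,0,0.1,0,0,0,1]]

```text
time_s: 10.07
ee_pos: [0.6168, -0.0923, 0.0916]
tcp_rot: [-2.116, -2.322, 0.0]
wrist_force: [-2.8, -0.7, -2.0]
width: 0.0391
grip_force: 60.3
```

```bash
python3 g.py .6166 -0.0915 .09 5.4; python3 - <<'E'
from bench import snapshot
import cv2,numpy as np
s,_=snapshot("scene")
cv2.imwrite("pics/g4.png",cv2.resize(s[160:240,215:295,::-1],(560,560),interpolation=cv2.INTER_CUBIC))
E
```

```text
t 10.07 pos [ 0.6168 -0.0923  0.0916] shift [ 0.019 -0.004  0.04 ] turn [-0.001 -0.001 -0.017] w 0.0391 F [-2.8 -0.7 -2. ] gf 60.3 q7 0.4
```

View pics/g4.png

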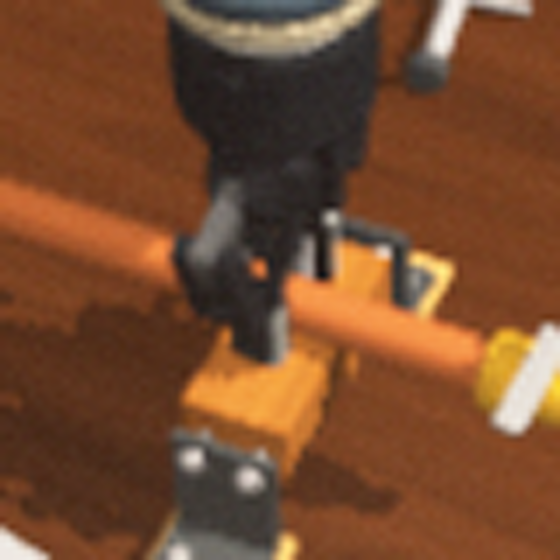

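Emit:
move_arm:
  targets:
    - [[0,0,0,0,0,0,0.45],[0,0,0,0,0,0,0.35],[0,0,0,0,0,0,0.25],[0,0,0,0,0,0,0.2],[0,0,0,0,0,0,0.2],[0,0,0,0,0,0,0.2]]

```text
time_s: 10.62
ee_pos: [0.617, -0.0923, 0.0919]
tcp_rot: [2.116, 2.322, 0.0]
wrist_force: [-0.0, -0.6, -0.2]
width: 0.0681
grip_force: 0.0
```

Emit:
move_arm:
  targets:
    - [[0,0,-0.2,0,0,0,0.2],[0,0,-0.5,0,0,0,0.2],[0,0,-0.9,0,0,0,0.2],[0,0,-1.3,0,0,0,0.2],[0,0,-1.6,0,0,0,0.2],[0,0,-1.6,0,0,0,0.6],[0,0,-1.6,0,0,0,1],[0,0,-1.6,0,0,0,1]]

```text
time_s: 11.28
ee_pos: [0.6167, -0.0922, 0.1558]
tcp_rot: [-2.116, -2.322, -0.0]
wrist_force: [-0.1, 0.5, -0.4]
width: 0.0327
grip_force: 0.0
```

Emit:
move_arm:
  targets:
    - [[0,0,0,0,0,0,1],[0,0,0,0,0,0,1],[0,0,0,0,0,0,1],[0,0,0,0,0,0,1]]

```text
time_s: 11.62
ee_pos: [0.6167, -0.0923, 0.1553]
tcp_rot: [-2.116, -2.322, 0.001]
wrist_force: [0.2, 0.2, 0.3]
width: -0.0002
grip_force: 0.0
```

```bash
python3 g.py .6166 -0.092 .14 5.4; python3 - <<'E'
from bench import snapshot
import cv2,numpy as np
s,d=snapshot("scene"); np.savez("s5.npz",p=s,d=d)
cv2.imwrite("pics/g5.png",cv2.resize(s[150:230,215:295,::-1],(560,560),interpolation=cv2.INTER_CUBIC))
E
```

```text
t 11.62 pos [ 0.6167 -0.0923  0.1553] shift [ 0.008 -0.001  0.383] turn [-0.009 -0.001 -0.018] w -0.0002 F [0.2 0.2 0.3] gf 0.0 q7 0.38
```

View pics/g5.png

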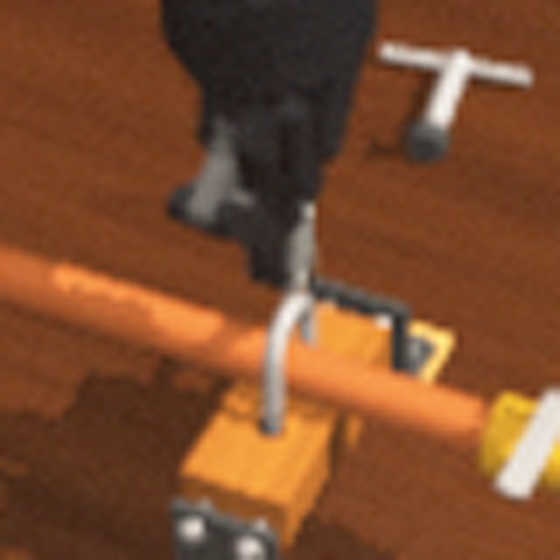

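The bolt stands in both holes astride the pipe (near leg enters the bearer at (270,428), crown at (300,300)), with the shut fingers just above. Now press.

Emit:
move_arm:
  targets:
    - [[0,0,0.15,0,0,0,1],[0,0,0.3,0,0,0,1],[0,0,0.42,0,0,0,1],[0,0,0.45,0,0,0,1],[0,0,0.45,0,0,0,1]]

```text
time_s: 12.08
ee_pos: [0.6164, -0.0923, 0.137]
tcp_rot: [-2.115, -2.321, 0.001]
wrist_force: [0.3, -0.2, 0.9]
width: -0.0005
grip_force: 0.0
```

Emit:
move_arm:
  targets:
    - [[0,0,0.03,0,0,0,1],[0,0,0.06,0,0,0,1],[0,0,0.09,0,0,0,1],[0,0,0.09,0,0,0,1]]

```text
time_s: 12.42
ee_pos: [0.6172, -0.0924, 0.1344]
tcp_rot: [2.116, 2.321, 0.001]
wrist_force: [-0.5, 0.3, 1.5]
width: 0.0
grip_force: 0.8
```

Emit:
move_arm:
  targets:
    - [[0,0,0.03,0,0,0,1],[0,0,0.06,0,0,0,1],[0,0,0.09,0,0,0,1],[0,0,0.09,0,0,0,1]]

```text
time_s: 12.75
ee_pos: [0.6176, -0.0923, 0.1309]
tcp_rot: [2.115, 2.321, 0.002]
wrist_force: [2.4, 0.4, 4.7]
width: 0.0
grip_force: 2.0
```

Emit:
move_arm:
  targets:
    - [[0,0,0.03,0,0,0,1],[0,0,0.06,0,0,0,1],[0,0,0.09,0,0,0,1],[0,0,0.09,0,0,0,1]]

```text
time_s: 13.08
ee_pos: [0.6179, -0.0923, 0.1276]
tcp_rot: [2.115, 2.321, 0.002]
wrist_force: [2.6, 0.8, 4.9]
width: 0.0001
grip_force: 2.9
```

Emit:
move_arm:
  targets:
    - [[0,0,0.03,0,0,0,1],[0,0,0.06,0,0,0,1],[0,0,0.09,0,0,0,1],[0,0,0.09,0,0,0,1]]

```text
time_s: 13.42
ee_pos: [0.6182, -0.0923, 0.1242]
tcp_rot: [2.114, 2.321, 0.003]
wrist_force: [3.4, 0.9, 6.3]
width: 0.0001
grip_force: 3.3
```

Emit:
move_arm:
  targets:
    - [[0,0,0.02,0,0,0,1],[0,0,0.04,0,0,0,1],[0,0,0.05,0,0,0,1],[0,0,0.05,0,0,0,1]]

```text
time_s: 13.75
ee_pos: [0.6184, -0.0923, 0.1224]
tcp_rot: [2.114, 2.32, 0.004]
wrist_force: [2.6, 0.8, 8.8]
width: 0.0003
grip_force: 4.2
```

Emit:
move_arm:
  targets:
    - [[0,0,0.015,0,0,0,1],[0,0,0.03,0,0,0,1],[0,0,0.03,0,0,0,1]]

```text
time_s: 14.0
ee_pos: [0.6185, -0.0923, 0.1213]
tcp_rot: [2.114, 2.32, 0.004]
wrist_force: [3.2, -0.3, 8.6]
width: 0.0
grip_force: 4.3
```

Emit:
move_arm:
  targets:
    - [[0,0,0.015,0,0,0,1],[0,0,0.03,0,0,0,1],[0,0,0.03,0,0,0,1]]

```text
time_s: 14.25
ee_pos: [0.6186, -0.0923, 0.1202]
tcp_rot: [2.114, 2.32, 0.004]
wrist_force: [3.0, -0.1, 10.3]
width: 0.0001
grip_force: 4.8
```

Emit:
move_arm:
  targets:
    - [[0,0,0.015,0,0,0,1],[0,0,0.03,0,0,0,1],[0,0,0.03,0,0,0,1]]

```text
time_s: 14.5
ee_pos: [0.6189, -0.0924, 0.1195]
tcp_rot: [2.113, 2.32, 0.005]
wrist_force: [2.3, 0.6, 13.1]
width: 0.0002
grip_force: 6.5
```

Emit:
move_arm:
  targets:
    - [[0,0,0.01,0,0,0,1],[0,0,0.02,0,0,0,1],[0,0,0.02,0,0,0,1]]

```text
time_s: 14.75
ee_pos: [0.6193, -0.0924, 0.1192]
tcp_rot: [2.113, 2.319, 0.006]
wrist_force: [3.0, 0.7, 17.8]
width: 0.0002
grip_force: 8.4
```

Emit:
move_arm:
  targets:
    - [[0,0,0.01,0,0,0,1],[0,0,0.01,0,0,0,1],[0,0,0.01,0,0,0,1],[0,0,0.01,0,0,0,1]]

```text
time_s: 15.08
ee_pos: [0.6194, -0.0924, 0.119]
tcp_rot: [2.113, 2.319, 0.006]
wrist_force: [2.6, 1.7, 18.2]
width: -0.0003
grip_force: 9.3
```

Emit:
move_arm:
  targets:
    - [[0,0,0.01,0,0,0,1],[0,0,0.015,0,0,0,1],[0,0,0.015,0,0,0,1],[0,0,0.015,0,0,0,1]]

```text
time_s: 15.42
ee_pos: [0.6197, -0.0924, 0.1189]
tcp_rot: [2.112, 2.318, 0.007]
wrist_force: [1.7, 1.1, 21.6]
width: -0.0002
grip_force: 10.9
```

Emit:
move_arm:
  targets:
    - [[0,0,-0.05,0,0,0,1],[0,0,-0.15,0,0,0,1],[0,0,-0.4,0,0,0,1],[0,0,-0.8,0,0,0,1],[0,0,-1.4,0,0,0,1],[-0.2,0,-2,0,0,0,1],[-0.2,0,-2.4,0,0,0,1],[-0.2,0,-2.4,0,0,0,1]]

```text
time_s: 16.08
ee_pos: [0.6186, -0.1015, 0.2158]
tcp_rot: [2.115, 2.318, 0.004]
wrist_force: [0.7, -0.6, 0.0]
width: 0.0003
grip_force: 0.0
```

```bash
python3 g.py .6166 -0.092 .14 5.4; python3 - <<'E'
from h import *
from bench import snapshot
s,d=snapshot("scene")
cv2.imwrite("pics/g6.png",cv2.resize(s[160:230,220:290,::-1],(560,560),interpolation=cv2.INTER_CUBIC))
for nm,(p,dd) in dict(before=(np.load("s5.npz")["p"],np.load("s5.npz")["d"]),now=(s,d)).items():
    x,y,w,h=249,188,16,26
    m=(cv2.cvtColor(p[y:y+h,x:x+w],cv2.COLOR_RGB2HSV)[...,1]<90)&(dd[y:y+h,x:x+w]>0)
    v,u=np.nonzero(m);X=dep("scene",np.c_[u+x,v+y],dd[y:y+h,x:x+w][m])
    g=(abs(X[:,0]-.6166)<.022)&(abs(X[:,1]+.09)<.015);print(nm,len(v),g.sum(),np.sort(X[g,2])[-8:].round(4),X[g].mean(0).round(4))
E
```

```text
t 16.08 pos [ 0.6186 -0.1015  0.2158] shift [ 0.242 -0.036  1.894] turn [ 0.049  0.015 -0.031] w 0.0003 F [ 0.7 -0.6  0. ] gf 0.0 q7 0.37
before 111 87 [0.1551 0.1552 0.1564 0.1568 0.1569 0.1583 0.1584 0.1599] [ 0.6226 -0.0876  0.1163]
now 60 42 [0.1011 0.1012 0.1014 0.1015 0.1015 0.1016 0.1019 0.1026] [ 0.6242 -0.0893  0.0929]
```

View pics/g6.png

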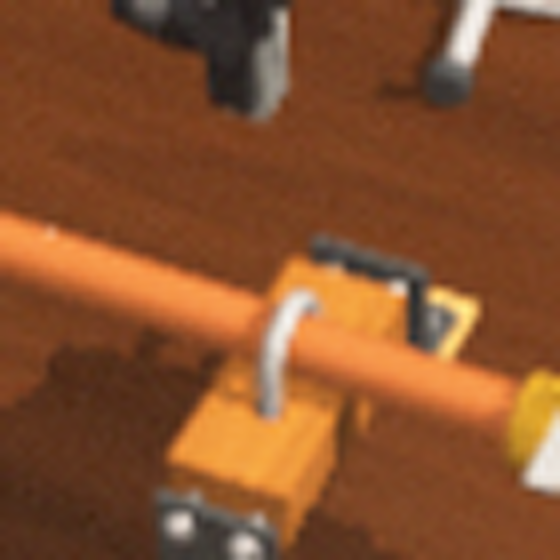

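The bow sits on the pipe (crown at (300,300), near leg in its hole at (268,412)). Crown height is 0.1015 m against 0.102 m expected for fully home, and the gripper is clear.

```bash
python3 -c "
from bench import ctrl
print(ctrl.hand_in())"
```

```text
the job is handed in; nothing more can be done
None
```

The U-bolt is clamped over the pipe with both legs through the bearer holes, pressed home at about 21 N and let go upright; I handed the job in at about 16 s, but no verdict came back.

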